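# Free the ratchet and shut the sandwich press

### The arm

A 6-joint arm with a two-finger parallel gripper is mounted at the origin on the work surface. World frame = base frame: x ahead of the robot, y to its left, z up, the work surface at z = 0. Lengths are in mm, angles in rad, forces in N, time in s.
With the tool pointing down it reaches from about 325 to 750 mm from the base axis. Payload 7.6 kg.
Tool frame: the origin (TCP) lies at the very end of the fingers, on their centre line; the grasp point (between the pads) lies 19 mm behind it (manip.tcp_to_grasp is the distance from the TCP to the grasp point, in mm); z points along the fingers, y is the direction in which the jaws open and shut (so a half turn about z gives the same grasp; the last joint's range is limited). The gripper opens to 85 mm and grips with 20 to 120 N. Pads are 22 mm wide; open, the fingers measure 114 mm over their backs; the gripper's body (76 mm by 85 mm) begins 54 mm behind the grasp point. The pads swing forward as they close: fully open they stand 13 mm farther back than shut.
Start: joints at [-1.419, 0.052, 1.401, -0, 1.689, -0.07], TCP at [115.516, -512.154, 231.323] pointing down, gripper open.
Joint ranges: [-2.9, 2.9], [-0.91, 2.17], [0.12, 2.37], [-1.06, 4.2], [0.26, 2.73], [-2.93, 2.93]. Speed limits (rad/s): [2.57, 2.57, 3.01, 3.14, 3.14, 3.14].

### API

Orientations are given as a unit quaternion [x, y, z, w].
In Python, from cell import manip gives the robot as it stands.
- The arm moves only by the tool move_arm, never from a script. Its arguments are lists of equal length, an entry for each row: "linear": the shift along the tool's x, y, z in m, a list of three; "rot": the turn, a rotation vector about the tool's x, y, z in degrees, a list of three; "claw": the opening, from -1 (shut) to 1 (fully open). In form: {"linear": [[tx, ty, tz], ...], "rot": [[wx, wy, wz], ...], "claw": [claw, ...]}. A call has exactly 10 rows; each row is the pose to reach, as a shift and turn from the pose measured when the call began, along the tool's axes at that moment; what a row does not reach only later rows make up. A row lasts 1/8 s, in which the tool goes at most 62.5 mm and 10.7 degrees, less where a joint would pass 70% of its speed; a pose out of reach is approached as far as the arm can. A call with a gripper value outside its range is refused whole. The fingers move at their own pace and stop on an object; "squeeze" is the grip in N (left out, the last holds). Time passes only in rows, so rows that repeat a pose let the fingers close, or fill a call up. It gives the time, the measured TCP pose, the force and the opening at its end, in the units of the state.
- manip.get_state(): the state, without advancing time (a new reading comes with each control period).
- manip.camera(name): name is "scene" or "top"; returns the picture (400x640x3 uint8, red, green, blue); there is no depth.
- manip.camera_info(name): a dict with "fovy" (degrees; the focal length in pixels is half the picture's height over the tangent of half this angle, whatever the lens; pixels are square), "cx", "cy" (the principal point, pixels), "R" (3x3) and "t" (3): a world point X has camera coordinates R X + t. Camera axes: x right, y down, z forward; pixel columns grow to the right and rows downward; lengths in mm; the calibration is good to about 2 mm. A picture is of the moment at which its call begins. camera_info takes no time and is no camera call.
- manip.close_job(): hands the job in, once; it reports no verdict.
The state is a dict: "t": time; "joint_pos": joint angles; "joint_velocities": joint speeds; "tau": joint torques, N m; "tcp_pos": TCP position; "tool_rot": TCP orientation; "ft_force": force on the tool from outside, world axes, zero at the start; "ft_torque": the same for the moment, N m; "opening": finger opening in mm.
Only numpy, scipy, OpenCV 4.12 (cv2) and the standard library are available. Lean on these libraries where they do the work, as an engineer would, in place of code of your own. Each camera call takes 0.05 s, during which the arm holds its last target.

### The job

The lid-arm of the cold sandwich press on the lunch table is held up by a ratchet. With the fingertips, press the red tab of the pawl down to its stop so that the pawl comes out of the teeth, then push the arm down by its orange handle until the press is fully shut. Do not force the arm over the teeth or raise it, and lift nothing: everything else on the table stays where it is.

Things in the scene. Friction and masses are not known exactly. Their poses are not given: they have to be found in the camera images.
- press: the sandwich press, cold and fixed to the table: black base 240 x 200 x 58 mm, blue lid-arm hinged along its rear edge. Origin under the middle of the base, on the table; x points from the handle side to the hinge side, y to the left seen from the handle side, z up. The arm is within |y| < 90 mm; the toothed steel sector and pawl stand on the -y side, in the plane y = -118 mm
- lid_hinge (a point): point on the arm's hinge axis (which runs along the press's y), in the middle of the width: 105 mm behind the press's origin (+x) and 75 mm above the table; fixed
- handle_mid (a point): centre of the orange handle bar, diameter 22 mm, 170 mm long along the press's y, at the free end of the arm; moves with the arm. With the arm fully down it is 225 mm in front of the hinge (-x of the press) and 20 mm above the hinge's height (95 mm above the table), and it swings up and back in an arc of 226 mm radius about the hinge. It is pushed down on its top; nothing is under it
- press_arm (a joint): angle of the arm in rad: 0 = fully down on the base (a solid stop), larger = raised. Starts between 0.62 and 0.76. Stiff hinge: stays where it is left, needs about 4 to 9 N on the handle to go down. While the pawl sits between the square teeth (12 mm deep, every 0.38 rad) the arm stops at 0.58
- pawl_tab (a point): centre of the top face of the red press-tab of the pawl, 36 mm (x of press) by 44 mm (y) by 5 mm thick; at the start it is level, at x +5, y -170 mm of the press and 152 mm above the table. It is in front of the pawl's pivot, so pressing it down lifts the pawl's tip, behind the pivot, out of the teeth
- pawl (a joint): angle of the pawl in rad: 0 = tip between the teeth, grows as the tab is pressed down, up to a stop at 0.40 (tab centre then 19 mm lower, and tilted by 0.40, low at its front edge). The tip clears the teeth above 0.24. Needs about 5 N on the tab; the pivot lies 45 mm behind the tab's centre and is stiff, so the pawl stays where it is left
- apple: green apple, diameter 74 mm, 64 mm high; bystander, origin under its centre
- mug: white mug, diameter 80 mm, 90 mm high, handle to its +y; bystander, origin under its centre
- shaker: white salt shaker with steel top, diameter 40 mm, 77 mm high; bystander, origin under its centre
- jar: amber jar with red cap, diameter 66 mm, 85 mm high; bystander, origin under its centre
- tumbler: black drinking bottle with yellow cap, diameter 68 mm, 190 mm high; bystander, origin under its centre
- spoon: steel spoon lying flat, 190 mm long along its x; bystander, origin under its middle
- lunchbox: clear lunch box with blue lid, 136 x 176 x 64 mm; bystander, origin under its centre

How it is judged (in metres and radians):
On the way, in this order (a step that is already met when the one before it is completed fails the run):
1. the pawl is pressed clear of the teeth (over 0.28 rad) while the arm is still up (over 0.5 rad) (value of joint pawl above 0.28 rad and value of joint press_arm above 0.5 rad), for 0.1 s.
2. the arm is pushed fully down (value of joint press_arm below 0.04 rad), for 0.2 s.
At the end, for the whole second after the job is handed in: the arm is fully down (within 0.04 rad, about 9 mm at the handle) and at rest, and each bystander is within 30 mm of where it started (value of joint press_arm below 0.04 rad and velocity of joint press_arm between -0.03 and 0.03 rad/s and distance of each of apple, mug, shaker, jar, tumbler, spoon, lunchbox from where it was at the start of the episode below 0.03 m); the robot touches nothing.
It fails at once if the arm is raised (over 0.84 rad) (value of joint press_arm above 0.84 rad).
It fails at once if the arm is forced past the teeth with the pawl in (value of joint pawl below 0.15 rad and value of joint press_arm between 0.22 and 0.5 rad).
It fails at once if something else on the table is moved by more than 30 mm or lifted (distance of any of apple, mug, shaker, jar, tumbler, spoon, lunchbox from where it was at the start of the episode above 0.03 m).
It also fails if it takes over 38 s, if anything falls off the work surface, if the arm or the gripper's body presses on something with over 40 N, if the wrist force passes 120 N, or if a joint passes its speed limit or range.

## Working session

There is one attempt and no reset: what is moved stays moved. The work goes in short steps, Python scripts to look and compute and a tool call to move; the robot and the scene stay as the last step left them, time stands still between calls to the robot, and variables do not carry over. Pictures are saved under pics/ and viewed, and the job is handed in when it is done.

Besides the shell and the picture viewer there is one more tool, called by a JSON object that holds its "fn" and its "kwargs". move_arm: Moves the arm, as the interface text tells. Its arguments: {"type":"object","properties":{"linear":{"type":"array"},"rot":{"type":"array"},"claw":{"type":"array"},"squeeze":{"type":"number"}},"required":["linear","rot","claw"]}

```bash
ls; mkdir -p pics
python3 - <<'E'
from cell import manip
import cv2
for n in("scene","top"):
    im=manip.camera(n); cv2.imwrite(f"pics/{n}0.png",im[:,:,::-1]); print(n,manip.camera_info(n))
print(manip.get_state())
E
```

```text
pics
scene {'fovy': 57.94353982070681, 'cx': 320.9552567029918, 'cy': 200.0023674926758, 'R': array([[-0.86528119,  0.50118475,  0.01011419],
       [ 0.32177006,  0.57077196, -0.7554359 ],
       [-0.38438585, -0.65041003, -0.65514449]]), 't': array([ 466.582743  , -121.34831254, 1484.82770832])}
top {'fovy': 54.505838640615174, 'cx': 324.38650420573094, 'cy': 199.24077078129991, 'R': array([[ 0.00566382, -0.99997422, -0.00441327],
       [-0.98700085, -0.00488137, -0.16064086],
       [ 0.16061517,  0.00526574, -0.98700306]]), 't': array([  24.75564082,  562.5652927 , 1390.72688843])}
{'t': 0.1, 'joint_pos': array([-1.41931225e+00,  5.27670170e-02,  1.40161706e+00, -1.05988795e-05,
        1.68861238e+00, -7.03489813e-02]), 'joint_velocities': array([-1.24354416e-03, -2.09558654e-04, -2.49733006e-03, -2.50601121e-04,
       -1.74478136e-04,  7.24027784e-05]), 'tau': array([ 6.67752338e-04, -3.82581711e+01, -3.60987210e+01, -3.43585930e-05,
        4.76243804e-03,  6.65783290e-06]), 'tcp_pos': array([ 115.46304783, -511.86868205,  230.5632896 ]), 'tool_rot': array([ 9.93854889e-01,  1.10688603e-01, -3.37254818e-05, -7.01112014e-04]), 'ft_force': array([-0.21806268,  0.26049385, -0.22731776]), 'ft_torque': array([ 0.01177246, -0.04261514,  0.0056442 ]), 'opening': 85.3755233214398}
```

View pics/scene0.png

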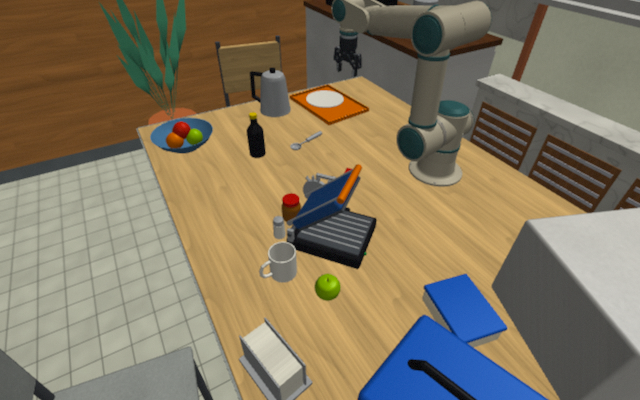

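View pics/top0.png

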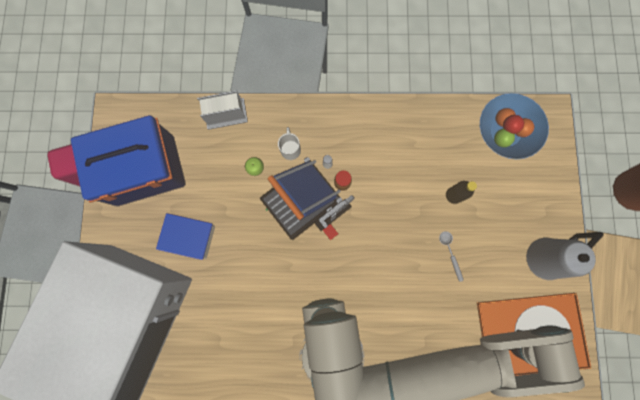

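Run:
```python
import cv2
a=cv2.imread("pics/top0.png")
cv2.imwrite("pics/top0c.png",cv2.resize(a[30:230,170:430],None,fx=3,fy=3,interpolation=cv2.INTER_CUBIC))
a=cv2.imread("pics/scene0.png")
cv2.imwrite("pics/scene0c.png",cv2.resize(a[100:300,170:430],None,fx=3,fy=3,interpolation=cv2.INTER_CUBIC))
```

```text
(no output)
```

View pics/top0c.png

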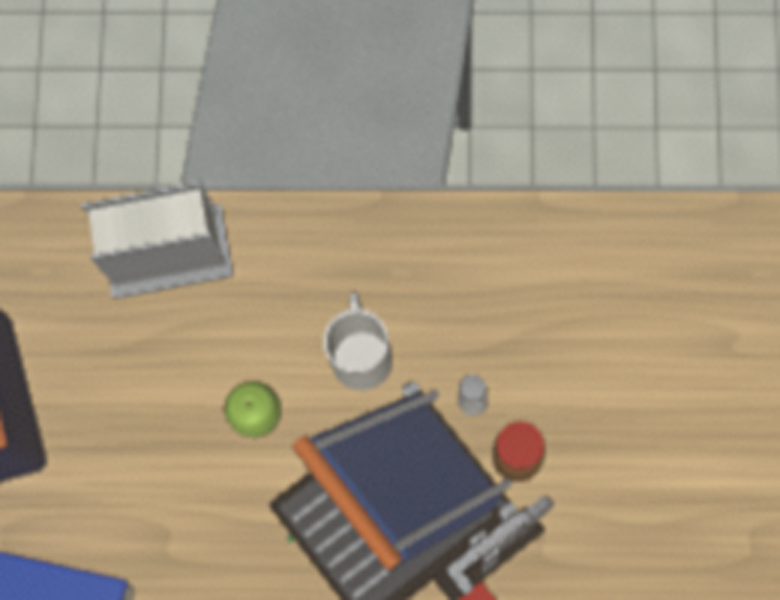

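View pics/scene0c.png

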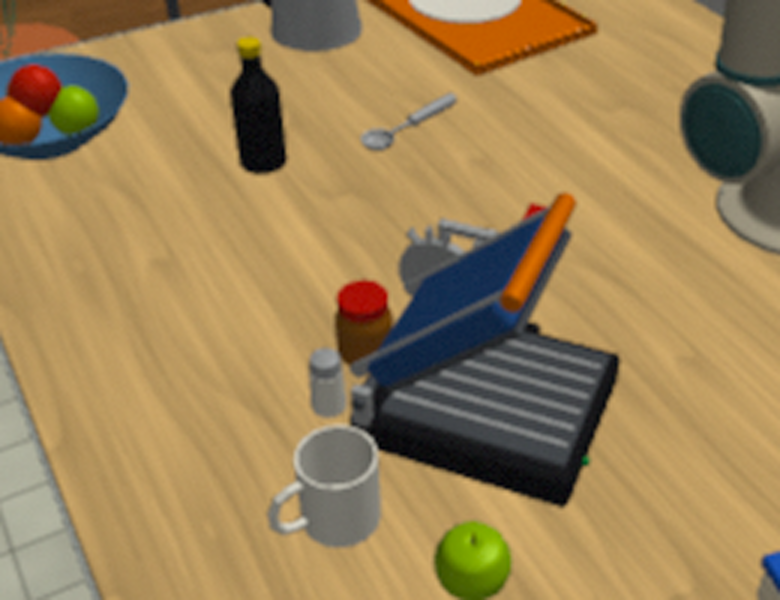

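Run:
```python
import cv2
a=cv2.imread("pics/top0.png")
cv2.imwrite("pics/top0d.png",cv2.resize(a[145:250,250:370],None,fx=6,fy=6,interpolation=cv2.INTER_CUBIC)[:600])
cv2.imwrite("pics/top0d.png",cv2.resize(a[148:246,250:370],None,fx=6,fy=6,interpolation=cv2.INTER_CUBIC))
a=cv2.imread("pics/scene0.png")
cv2.imwrite("pics/scene0d.png",cv2.resize(a[162:270,280:390],None,fx=5.5,fy=5.5,interpolation=cv2.INTER_CUBIC))
```

```text
(no output)
```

View pics/top0d.png

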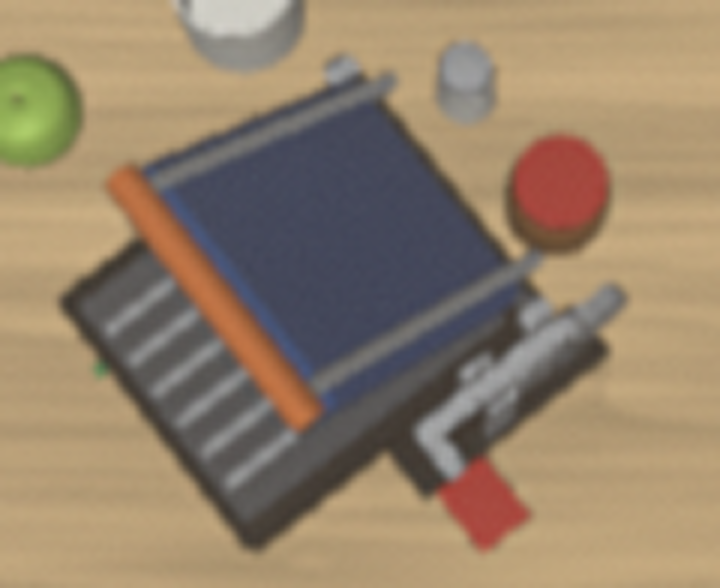

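View pics/scene0d.png

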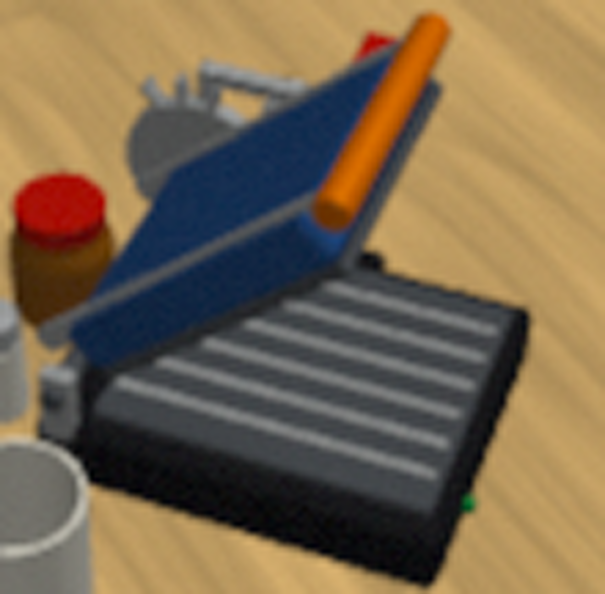

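```bash
cat > h.py <<'E'
import numpy as np
from cell import manip
CI={n:manip.camera_info(n) for n in("scene","top")}
def proj(n,X):
    c=CI[n];f=200/np.tan(np.radians(c['fovy'])/2);p=c['R']@np.asarray(X,float)+c['t']
    return np.array([c['cx']+f*p[0]/p[2],c['cy']+f*p[1]/p[2]])
def P(pose,X):
    x,y,a=pose[:3];c,s=np.cos(a),np.sin(a)
    return np.array([x+c*X[0]-s*X[1],y+s*X[0]+c*X[1],X[2]])
def handle(q,yy):
    c,s=np.cos(q),np.sin(q); # up = rotate (-225,20)
    return [105-225*c-20*s, yy, 75+20*c+225*s]
E
cat > fit.py <<'E'
from h import *
from scipy.optimize import least_squares
T=lambda u,v:((u+.5)/6-.5+250,(v+.5)/6-.5+148)
S=lambda u,v:((u+.5)/5.5-.5+280,(v+.5)/5.5-.5+162)
obs=[("top",T(65,298),[-120,100,58]),("top",T(252,537),[-120,-100,58]),("top",T(484,504),[5,-170,152]),
("scene",S(435,515),[-120,100,58]),("scene",S(525,312),[-120,-100,58]),("scene",S(432,583),[-120,100,0]),
("top",T(125,180),85),("top",T(305,415),-85),("scene",S(432,25),-85),("scene",S(335,210),85)]
def r(p,full=False):
    o=[]
    for n,uv,X in obs:
        if not isinstance(X,list): X=handle(p[3],X)
        o.append(proj(n,P(p,X))-np.array(uv))
    return np.array(o) if full else np.array(o).ravel()
best=min((least_squares(r,[450,50,a,.69],loss='soft_l1') for a in np.arange(-3,3,.7)),key=lambda s:s.cost)
print(best.x,best.cost);print(r(best.x,True).round(2))
p=best.x;print("tab",P(p,[5,-170,152]),"handle",P(p,handle(p[3],0)),"down",P(p,handle(0,0)))
# bystanders from top
E
python3 fit.py
```

```text
[567.66050782 111.76094899 -51.15846079 101.4130634 ] 22.010837381681092
[[-1.41 -0.99]
 [ 0.74  1.91]
 [ 1.63 -1.11]
 [-0.69  3.51]
 [ 0.31 -3.33]
 [-1.63  3.61]
 [-2.74 -1.38]
 [ 0.25  1.2 ]
 [ 1.52 -3.71]
 [ 0.77 -2.7 ]]
tab [438.37569015   1.26010773 152.        ] handle [534.15090066 153.38474772 261.42735003] down [492.40912421 205.23409628  95.        ]
```

```bash
cat >> fit.py <<'E'
allobs=obs
for cam in("top","scene"):
    obs=[o for o in allobs if o[0]==cam]
    s=min((least_squares(r,[550,110,a,.69]) for a in (-.6,-.9,-1.2)),key=lambda s:s.cost)
    print(cam,s.x,s.cost);print(r(s.x,True).round(2))
    obs=[o for o in obs if isinstance(o[2],list)]
    s=least_squares(r,s.x); print(" base only",s.x,s.cost);print(r(s.x,True).round(2))
print(proj("scene",[115.5,-511.9,230.6]),proj("top",[115.5,-511.9,230.6]), proj("scene",[0,0,0]))
E
python3 fit.py
```

```text
[567.66050782 111.76094899 -51.15846079 101.4130634 ] 22.010837381681092
[[-1.41 -0.99]
 [ 0.74  1.91]
 [ 1.63 -1.11]
 [-0.69  3.51]
 [ 0.31 -3.33]
 [-1.63  3.61]
 [-2.74 -1.38]
 [ 0.25  1.2 ]
 [ 1.52 -3.71]
 [ 0.77 -2.7 ]]
tab [438.37569015   1.26010773 152.        ] handle [534.15090066 153.38474772 261.42735003] down [492.40912421 205.23409628  95.        ]
top [566.26415279 109.7292853   -0.91538768   0.89255585] 8.913362849097094
[[-0.81 -1.55]
 [ 0.35  2.1 ]
 [ 1.36  0.03]
 [-1.48 -2.01]
 [ 0.58  1.35]]
 base only [567.05704542 111.03412306  -0.91415629   0.89255585] 4.483521520625733
[[-1.17 -1.71]
 [ 0.05  1.89]
 [ 1.03 -0.25]]
scene [570.66931168 110.01184299  -0.87032438   0.84935648] 27.468789944654993
[[-0.88  3.04]
 [-1.21 -4.03]
 [-1.81  3.14]
 [ 1.41 -2.53]
 [ 2.09 -1.13]]
 base only [561.06612081 107.09904512  -0.90054284   0.84935648] 15.031109959746992
[[-0.08  1.72]
 [ 1.22 -4.61]
 [-1.03  1.82]]
[345.98693618  77.41075202] [501.00018328 335.59126118] [434.46559854 170.48072606]
```

```bash
cat > ov.py <<'E'
from h import *
import cv2,sys
def overlay(src,cam,pose,out,box,k,q2=0):
    im=cv2.imread(src);u0,v0,u1,v1=box
    im=cv2.resize(im[v0:v1,u0:u1],None,fx=k,fy=k,interpolation=cv2.INTER_CUBIC)
    def L(a,b,col):
        A,B=[((proj(cam,P(pose,x))-[u0,v0]+.5)*k-.5) for x in(a,b)]
        cv2.line(im,tuple(int(round(z)) for z in A),tuple(int(round(z)) for z in B),col,1,cv2.LINE_AA)
    c=[(-120,-100),(120,-100),(120,100),(-120,100)]
    for z in(0,58):
        for i in range(4): L([*c[i],z],[*c[(i+1)%4],z],(0,255,255))
    for i in range(4):L([*c[i],0],[*c[i],58],(0,255,255))
    t=[(-13,-192),(23,-192),(23,-148),(-13,-148)]
    for i in range(4): L([*t[i],152],[*t[(i+1)%4],152],(0,255,0))
    L(handle(pose[3],-85),handle(pose[3],85),(255,0,255))
    L([105,-85,75],[105,85,75],(255,255,0))
    L([105,85,75],handle(pose[3],85),(255,255,0))
    cv2.imwrite(out,im)
if __name__=="__main__":
    pose=[float(x) for x in sys.argv[2:6]];t=sys.argv[1]
    overlay("pics/top0.png","top",pose,f"pics/ovt{t}.png",(250,148,370,246),6)
    overlay("pics/scene0.png","scene",pose,f"pics/ovs{t}.png",(280,162,390,270),5.5)
E
python3 ov.py 1 567 111 -.914 .8
```

```text
(no output)
```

View pics/ovt1.png

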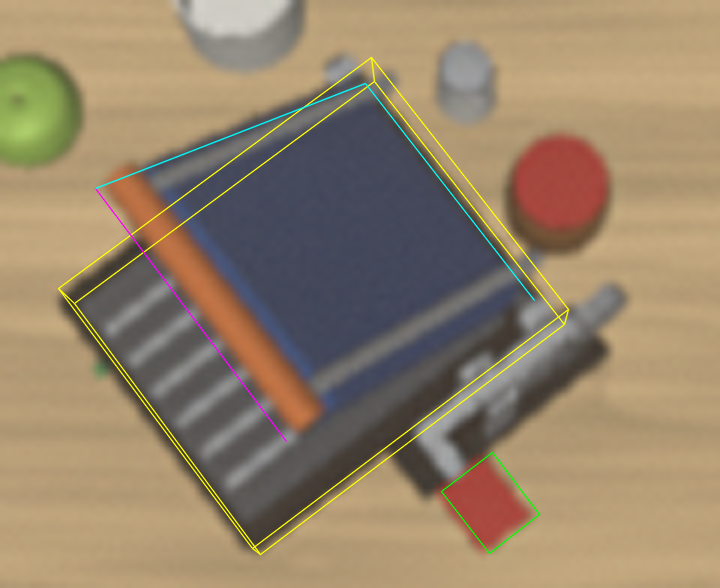

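View pics/ovs1.png

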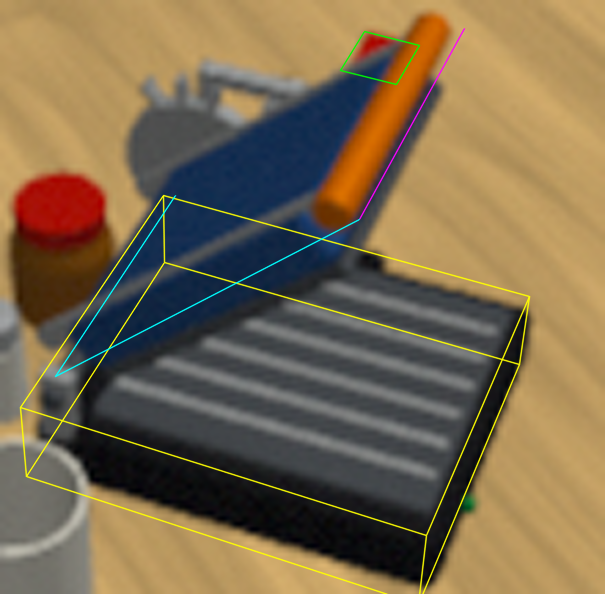

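Run:
```python
import cv2,numpy as np
a=cv2.imread("pics/scene0.png")
g=lambda c:np.uint8(255*(c/255.)**.5)
cv2.imwrite("pics/sz.png",cv2.resize(g(a[195:272,285:385]),None,fx=7.5,fy=7.5,interpolation=cv2.INTER_LANCZOS4))
a=cv2.imread("pics/top0.png")
cv2.imwrite("pics/tz.png",cv2.resize(g(a[150:244,255:360]),None,fx=6.3,fy=6.3,interpolation=cv2.INTER_LANCZOS4))
for c in (100,200,300,330,450,565): 
    print(c,[int(x) for x in a[85:100,c,2]])
```

```text
100 [172, 173, 170, 168, 170, 160, 145, 141, 162, 184, 182, 174, 171, 169, 172]
200 [161, 163, 161, 161, 162, 157, 148, 139, 150, 180, 186, 174, 151, 129, 141]
300 [146, 145, 145, 145, 147, 147, 142, 137, 144, 170, 176, 169, 166, 167, 170]
330 [169, 169, 171, 171, 172, 168, 157, 140, 154, 188, 190, 183, 177, 173, 173]
450 [165, 164, 164, 166, 168, 165, 156, 144, 154, 183, 189, 185, 177, 172, 173]
565 [181, 180, 182, 180, 181, 181, 169, 148, 143, 161, 184, 187, 178, 174, 172]
```

View pics/sz.png

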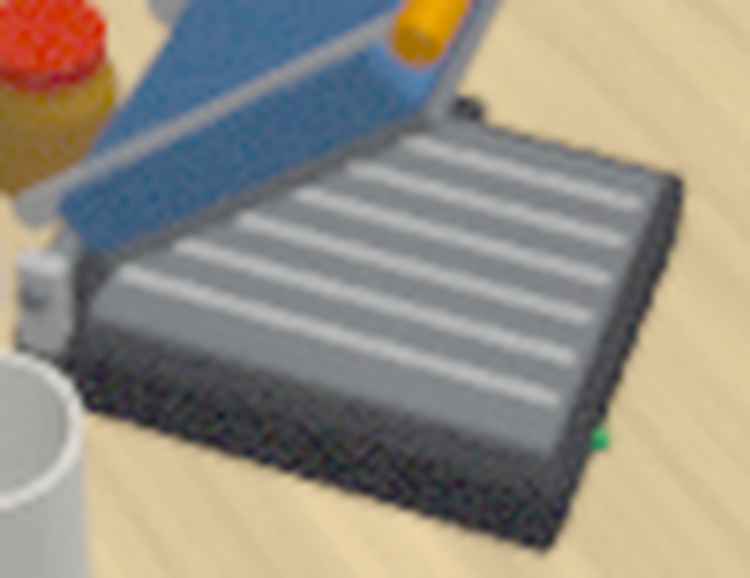

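View pics/tz.png

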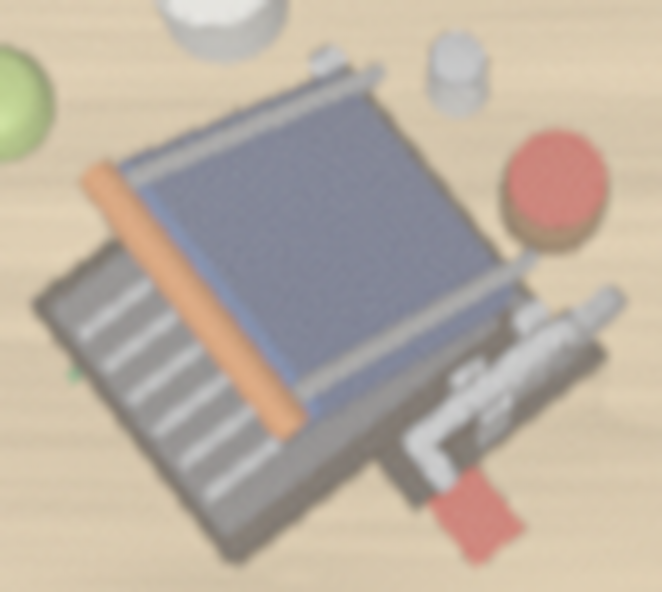

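```bash
cat > fit2.py <<'E'
from h import *
from scipy.optimize import least_squares
T=lambda u,v:((u+.5)/6-.5+250,(v+.5)/6-.5+148)
S=lambda u,v:((u+.5)/5.5-.5+280,(v+.5)/5.5-.5+162)
obs=[("top",T(484,504),[5,-170,152]),
("top",T(118,174),85),("top",T(311,422),-85),("scene",S(434,21),-85),("scene",S(333,214),85)]
ex=[("top",T(62,300),[-120,100,58]),("top",T(253,550),[-120,-100,0]),("scene",S(432,583),[-120,100,0]),("scene",S(366,35),[23,-192,152])]
obs+=ex
def r(p,full=False):
    o=[]
    for n,uv,X in obs:
        if not isinstance(X,list): X=handle(p[3],X)
        o.append(proj(n,P(p,X))-np.array(uv))
    return np.array(o) if full else np.array(o).ravel()
s=least_squares(r,[560,110,-.9,.7],loss='soft_l1');p=s.x
print(p,s.cost);print(r(p,True).round(2))
print("tab",P(p,[5,-170,152]),"handle",P(p,handle(p[3],0)),"down",P(p,handle(0,0)))
# triangulate handle ends freely
for a,b in((1,4),(2,3)):
    X=least_squares(lambda X:np.r_[proj("top",X)-obs[a][1],proj("scene",X)-obs[b][1]],[500,100,200]);print(X.x,X.cost)
E
python3 fit2.py
```

```text
[565.64824192 112.35708848  -0.90493736   0.89840071] 14.482240232678528
[[ 0.99 -0.13]
 [-1.07 -0.75]
 [-0.7   0.12]
 [ 1.3  -3.65]
 [ 0.54 -4.34]
 [-1.06 -1.28]
 [ 1.25  1.1 ]
 [-1.49  3.72]
 [-0.39 -0.7 ]]
tab [435.05121764   3.41023332 152.        ] handle [534.27313617 152.29810651 263.48188796] down [491.52006108 206.72346388  95.        ]
[601.77431963 203.93665948 248.0869824 ] 0.015039942439265671
[469.53119058  98.31978261 250.07429612] 0.005793764174510718
```

```bash
sed -i 's/105-225\*c-20\*s/105-225*c+20*s/' h.py; python3 fit2.py; python3 ov.py 2 $(python3 fit2.py | head -1 | tr -d '[]' | cut -d' ' -f1-9)
```

```text
[563.11112486 115.62895414  -0.89618412   0.76409265] 7.153605191369484
[[ 0.36  0.34]
 [ 0.41  0.16]
 [ 0.69  0.13]
 [-0.37  1.07]
 [-0.54  0.63]
 [-2.   -0.24]
 [ 0.72  1.85]
 [ 0.2   3.97]
 [ 0.27 -0.5 ]]
tab [433.47272946   5.54314017 152.        ] handle [535.86961997 149.68982326 245.11369667] down [488.15978284 209.34286096  95.        ]
[601.77431963 203.93665948 248.0869824 ] 0.015039942439265671
[469.53119058  98.31978261 250.07429612] 0.005793764174510718
```

View pics/ovt2.png

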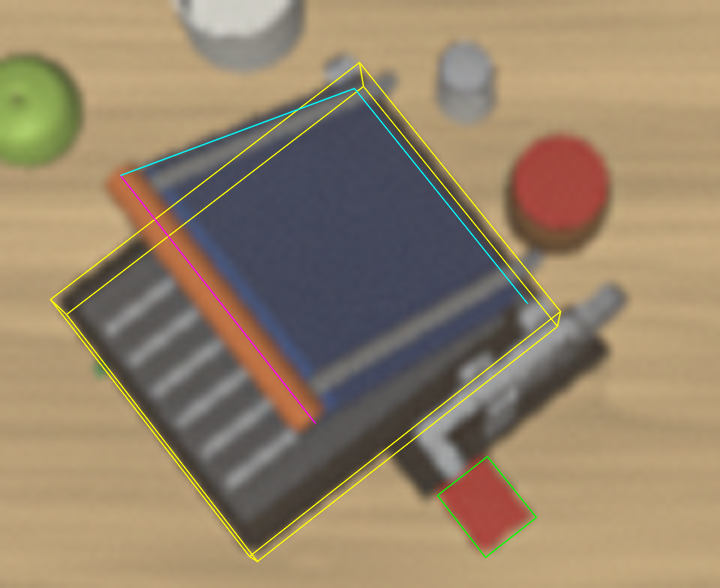

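View pics/ovs2.png

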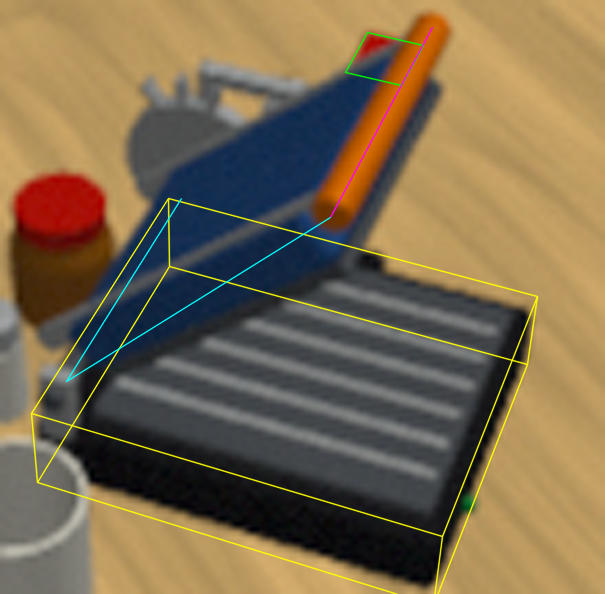

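```bash
cat > go.py <<'E'
from h import *
import sys
from scipy.spatial.transform import Rotation as R
s=manip.get_state();Rt=R.from_quat(s['tool_rot'])
def rel(tgt,yaw=0.675):
    d=Rt.inv().apply(np.array(tgt)-s['tcp_pos'])
    rv=(Rt.inv()*R.from_matrix(np.array([[np.cos(yaw),np.sin(yaw),0],[np.sin(yaw),-np.cos(yaw),0],[0,0,-1]]))).as_rotvec(degrees=True)
    return (d/1000).round(4),rv.round(2)
if __name__=="__main__":
    print(s['t'],s['tcp_pos'].round(1),s['ft_force'].round(1),s['opening'])
    for a in sys.argv[1:]:
        print(a,*rel([float(x) for x in a.split(',')]))
E
python3 go.py 434,4,200
```

```text
0.1 [ 115.5 -511.9  230.6] [-0.2  0.3 -0.2] 85.3755233214398
434,4,200 [ 0.4242 -0.4331  0.0312] [-8.000e-02 -2.000e-02 -2.596e+01]
```

{"fn": "move_arm", "kwargs": {"linear": [[0.042,-0.043,0],[0.085,-0.087,0],[0.127,-0.13,0],[0.17,-0.173,0],[0.212,-0.217,0],[0.255,-0.26,0],[0.297,-0.303,0.005],[0.339,-0.347,0.01],[0.382,-0.39,0.02],[0.424,-0.433,0.031]], "rot": [[0,0,-2.6],[0,0,-5.2],[0,0,-7.8],[0,0,-10.4],[0,0,-13],[0,0,-15.6],[0,0,-18.2],[0,0,-20.8],[0,0,-23.4],[0,0,-26]], "claw": [-1,-1,-1,-1,-1,-1,-1,-1,-1,-1], "squeeze": 20}}

```text
t: 1.35
tcp_pos: [434.5, 5.9, 199.9]
tool_rot: [0.943, 0.332, 0.0, -0.001]
ft_force: [1.2, -1.4, 1.0]
opening: -0.2
```

```bash
python3 go.py 434,4,190 434,4,165
```

```text
1.35 [434.5   5.9 199.9] [ 1.2 -1.4  1. ] -0.15832352474567343
434,4,190 [-0.0016  0.0012  0.0099] [-0.04 -0.06  0.14]
434,4,165 [-0.0016  0.0012  0.0349] [-0.04 -0.06  0.14]
```

{"fn": "move_arm", "kwargs": {"linear": [[-0.0015,0.001,0.005],[-0.0015,0.001,0.01],[-0.0015,0.001,0.015],[-0.0015,0.001,0.02],[-0.0015,0.001,0.025],[-0.0015,0.001,0.028],[-0.0015,0.001,0.031],[-0.0015,0.001,0.033],[-0.0015,0.001,0.033],[-0.0015,0.001,0.033]], "rot": [[0,0,0],[0,0,0],[0,0,0],[0,0,0],[0,0,0],[0,0,0],[0,0,0],[0,0,0],[0,0,0],[0,0,0]], "claw": [-1,-1,-1,-1,-1,-1,-1,-1,-1,-1]}}

```text
t: 2.6
tcp_pos: [434.1, 4.2, 167.0]
tool_rot: [0.943, 0.332, 0.0, -0.0]
ft_force: [-0.4, -0.2, 0.5]
opening: -0.0
```

Run:
```python
from h import *
import cv2
a=[]
for n,(u0,v0,u1,v1) in dict(scene=(280,130,390,240),top=(270,160,380,270)).items():
    im=manip.camera(n)[:,:,::-1]; cv2.imwrite(f"pics/{n}1.png",im)
    a.append(cv2.resize(im[v0:v1,u0:u1],(400,400),interpolation=cv2.INTER_CUBIC))
cv2.imwrite("pics/pair1.png",np.hstack(a)); print(manip.get_state()['tcp_pos'],manip.get_state()['ft_force'])
```

```text
[434.04879493   4.20260981 167.03733574] [-0.9700379   0.59337421  0.53417662]
```

View pics/pair1.png

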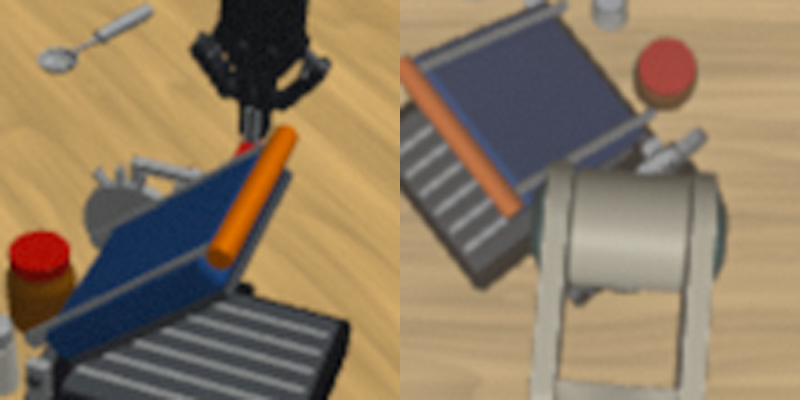

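{"fn": "move_arm", "kwargs": {"linear": [[0,0,0.005],[0,0,0.01],[0,0,0.013],[0,0,0.015],[0,0,0.017],[0,0,0.019],[0,0,0.021],[0,0,0.023],[0,0,0.024],[0,0,0.024]], "rot": [[0,0,0],[0,0,0],[0,0,0],[0,0,0],[0,0,0],[0,0,0],[0,0,0],[0,0,0],[0,0,0],[0,0,0]], "claw": [-1,-1,-1,-1,-1,-1,-1,-1,-1,-1]}}

```text
t: 3.95
tcp_pos: [433.5, 5.3, 143.4]
tool_rot: [0.943, 0.333, 0.0, -0.002]
ft_force: [-5.7, 4.0, 5.5]
opening: -0.0
```

{"fn": "move_arm", "kwargs": {"linear": [[0,0,0.001],[0,0,0.002],[0,0,0.003],[0,0,0.004],[0,0,0.005],[0,0,0.006],[0,0,0.007],[0,0,0.008],[0,0,0.008],[0,0,0.008]], "rot": [[0,0,0],[0,0,0],[0,0,0],[0,0,0],[0,0,0],[0,0,0],[0,0,0],[0,0,0],[0,0,0],[0,0,0]], "claw": [-1,-1,-1,-1,-1,-1,-1,-1,-1,-1]}}

```text
t: 5.2
tcp_pos: [433.3, 5.7, 136.7]
tool_rot: [0.943, 0.333, 0.0, -0.002]
ft_force: [-7.6, 2.3, 10.3]
opening: 0.3
```

Run:
```python
from h import *
import cv2
u0,v0,u1,v1=(285,150,365,210)
a=cv2.imread("pics/scene0.png")
im=manip.camera("scene")[:,:,::-1]; cv2.imwrite(f"pics/scene2.png",im)
cv2.imwrite("pics/pair2.png",np.hstack([cv2.resize(x[v0:v1,u0:u1],(400,300),interpolation=cv2.INTER_CUBIC) for x in(a,im)])); print(manip.get_state()['tcp_pos'],manip.get_state()['ft_force'])
```

```text
[433.33238303   5.72083492 136.76649871] [-7.09549981  2.96241393 10.63808306]
```

View pics/pair2.png

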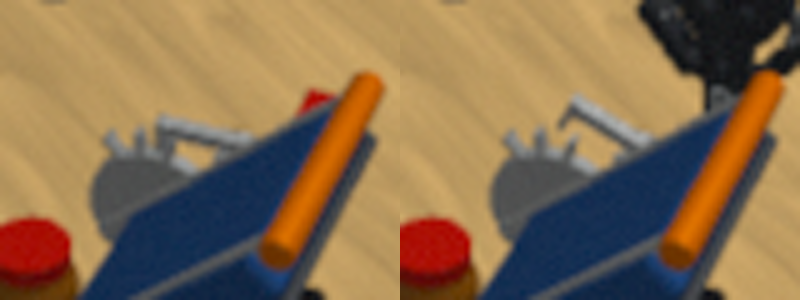

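{"fn": "move_arm", "kwargs": {"linear": [[0,0,0.001],[0,0,0.002],[0,0,0.003],[0,0,0.004],[0,0,0.004],[0,0,0.004],[0,0,0.004],[0,0,0.004],[0,0,0.004],[0,0,0.004]], "rot": [[0,0,0],[0,0,0],[0,0,0],[0,0,0],[0,0,0],[0,0,0],[0,0,0],[0,0,0],[0,0,0],[0,0,0]], "claw": [-1,-1,-1,-1,-1,-1,-1,-1,-1,-1]}}

```text
t: 6.5
tcp_pos: [433.5, 5.8, 136.1]
tool_rot: [0.943, 0.333, 0.001, -0.002]
ft_force: [-13.6, 1.0, 22.3]
opening: -0.3
```

```bash
python3 go.py 433.5,5.8,290 536,150,290 536,150,272
```

```text
6.5 [433.5   5.8 136.1] [-13.6   1.   22.3] -0.3379173303371181
433.5,5.8,290 [ 0.0005 -0.0005 -0.1539] [-0.15 -0.17  0.22]
536,150,290 [ 0.1708 -0.0483 -0.1533] [-0.15 -0.17  0.22]
536,150,272 [ 0.1707 -0.0483 -0.1353] [-0.15 -0.17  0.22]
```

{"fn": "move_arm", "kwargs": {"linear": [[0,0,-0.02],[0,0,-0.06],[0,0,-0.11],[0,0,-0.153],[0.01,-0.003,-0.153],[0.05,-0.014,-0.153],[0.095,-0.027,-0.153],[0.14,-0.04,-0.153],[0.171,-0.048,-0.153],[0.171,-0.048,-0.145]], "rot": [[0,0,0],[0,0,0],[0,0,0],[0,0,0],[0,0,0],[0,0,0],[0,0,0],[0,0,0],[0,0,0],[0,0,0]], "claw": [-1,-1,-1,-1,-1,-1,-1,-1,-1,-1]}}

```text
t: 7.75
tcp_pos: [536.8, 151.6, 279.6]
tool_rot: [0.943, 0.334, -0.0, -0.002]
ft_force: [-0.4, -1.5, -0.4]
opening: 0.1
```

```bash
python3 - <<'E'
from h import *
import cv2
u0,v0,u1,v1=(280,130,380,230)
a=[]
for n,(u0,v0,u1,v1) in dict(scene=(280,130,390,240),top=(260,150,370,260)).items():
    im=manip.camera(n)[:,:,::-1]; cv2.imwrite(f"pics/{n}3.png",im)
    a.append(cv2.resize(im[v0:v1,u0:u1],(400,400),interpolation=cv2.INTER_CUBIC))
cv2.imwrite("pics/pair3.png",np.hstack(a))
p=[563.1,115.6,-.896]
for q in(.76,.6,.45,.3,.15,0,-.02):
    h=P(p,handle(q,0)); print(q,h.round(1))
E
python3 go.py 536,150,260
```

```text
0.76 [535.4 150.2 244.5]
0.6 [519.7 169.8 218.6]
0.45 [507.6 185.  190.9]
0.3 [498.1 196.8 160.6]
0.15 [491.6 205.  128.4]
0 [488.1 209.3  95. ]
-0.02 [487.9 209.6  90.5]
7.85 [535.8 149.8 279.2] [-0.2  0.5 -0.9] 0.006982433439455698
536,150,260 [0.0003 0.0001 0.0192] [-0.25  0.04  0.24]
```

View pics/pair3.png

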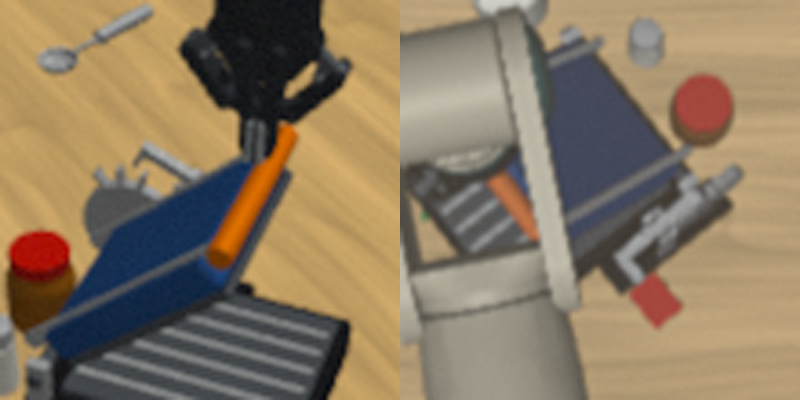

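Run:
```python
from h import *
for X in([535.8,149.8,279.2],[536,150,245],[536,150,256]):
    print(((proj("scene",X)-[280,130])*400/110).round(1))
```

```text
[255.3 156.7]
[252.5 192.3]
[253.3 181.1]
```

{"fn": "move_arm", "kwargs": {"linear": [[0,0.002,0.01],[0,0.003,0.018],[0,0.003,0.024],[0,0,0.028],[0,-0.004,0.032],[0,-0.008,0.036],[0,-0.012,0.04],[0,-0.016,0.044],[0,-0.02,0.048],[0,-0.023,0.052]], "rot": [[0,0,0],[0,0,0],[0,0,0],[0,0,0],[0,0,0],[0,0,0],[0,0,0],[0,0,0],[0,0,0],[0,0,0]], "claw": [-1,-1,-1,-1,-1,-1,-1,-1,-1,-1]}}

```text
t: 9.1
tcp_pos: [520.7, 168.1, 229.2]
tool_rot: [0.943, 0.333, -0.0, -0.002]
ft_force: [-7.1, -0.0, 10.7]
opening: 0.1
```

```bash
python3 - <<'E'
from h import *
import cv2
u0,v0,u1,v1=(270,130,390,250)
im=manip.camera("scene")[:,:,::-1]; cv2.imwrite(f"pics/scene4.png",im)
cv2.imwrite("pics/s4.png",cv2.resize(im[v0:v1,u0:u1],(600,600),interpolation=cv2.INTER_CUBIC))
E
python3 go.py 507.6,185,198
```

```text
9.15 [520.4 168.5 228.7] [-6.3  1.6  9.5] -0.1958505122560827
507.6,185,198 [ 0.0004 -0.0207  0.0308] [-0.29 -0.03  0.27]
```

View pics/s4.png

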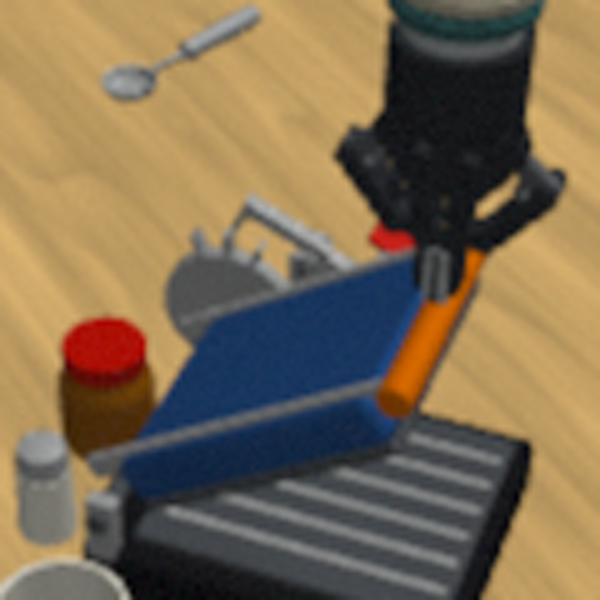

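{"fn": "move_arm", "kwargs": {"linear": [[0,-0.005,0.006],[0,-0.01,0.012],[0,-0.014,0.018],[0,-0.018,0.024],[0,-0.021,0.03],[0,-0.024,0.036],[0,-0.027,0.042],[0,-0.03,0.048],[0,-0.033,0.054],[0,-0.036,0.06]], "rot": [[0,0,0],[0,0,0],[0,0,0],[0,0,0],[0,0,0],[0,0,0],[0,0,0],[0,0,0],[0,0,0],[0,0,0]], "claw": [-1,-1,-1,-1,-1,-1,-1,-1,-1,-1]}}

```text
t: 10.4
tcp_pos: [496.8, 198.4, 169.4]
tool_rot: [0.943, 0.334, -0.0, -0.004]
ft_force: [-4.4, 4.7, 7.8]
opening: -0.1
```

```bash
python3 - <<'E'
from h import *
import cv2
u0,v0,u1,v1=(270,130,390,250)
im=manip.camera("scene")[:,:,::-1]; cv2.imwrite(f"pics/scene5.png",im)
cv2.imwrite("pics/s5.png",cv2.resize(im[v0:v1,u0:u1],(600,600),interpolation=cv2.INTER_CUBIC))
E
python3 go.py 488,209,106
```

```text
10.45 [496.5 198.6 168.4] [-2.2  6.8  6.3] 0.08255531003459854
488,209,106 [-0.0002 -0.013   0.0625] [-0.47 -0.08  0.37]
```

View pics/s5.png

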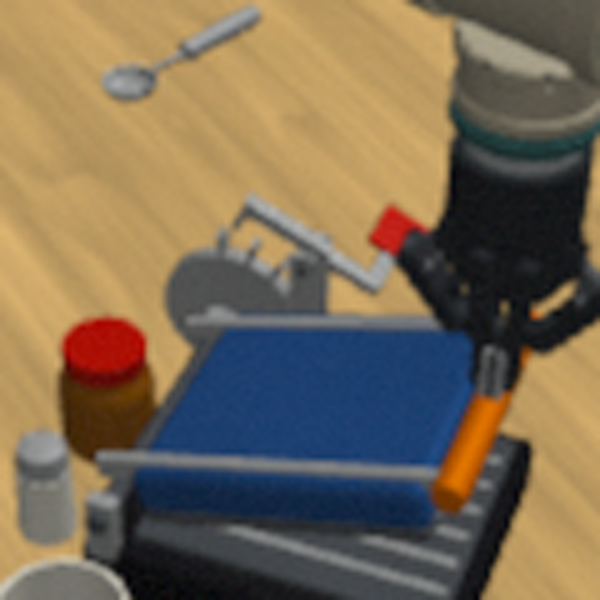

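{"fn": "move_arm", "kwargs": {"linear": [[0,-0.003,0.006],[0,-0.005,0.012],[0,-0.007,0.018],[0,-0.009,0.024],[0,-0.01,0.03],[0,-0.011,0.036],[0,-0.012,0.042],[0,-0.013,0.048],[0,-0.013,0.054],[0,-0.013,0.059]], "rot": [[0,0,0],[0,0,0],[0,0,0],[0,0,0],[0,0,0],[0,0,0],[0,0,0],[0,0,0],[0,0,0],[0,0,0]], "claw": [-1,-1,-1,-1,-1,-1,-1,-1,-1,-1]}}

```text
t: 11.7
tcp_pos: [487.6, 209.9, 109.1]
tool_rot: [0.942, 0.334, -0.001, -0.005]
ft_force: [-1.4, 2.9, 4.1]
opening: -0.0
```

{"fn": "move_arm", "kwargs": {"linear": [[0,0,0.001],[0,0,0.002],[0,0,0.003],[0,0,0.004],[0,0,0.005],[0,0,0.006],[0,0,0.006],[0,0,0.006],[0,0,0.006],[0,0,0.006]], "rot": [[0,0,0],[0,0,0],[0,0,0],[0,0,0],[0,0,0],[0,0,0],[0,0,0],[0,0,0],[0,0,0],[0,0,0]], "claw": [-1,-1,-1,-1,-1,-1,-1,-1,-1,-1]}}

```text
t: 12.95
tcp_pos: [487.7, 210.1, 105.7]
tool_rot: [0.942, 0.334, -0.0, -0.005]
ft_force: [-10.1, -0.5, 18.5]
opening: -0.3
```

{"fn": "move_arm", "kwargs": {"linear": [[0,0,0.001],[0,0,0.001],[0,0,-0.005],[0,0,-0.02],[0,0,-0.05],[0,0,-0.09],[0,0,-0.13],[0,0,-0.16],[0,0,-0.17],[0,0,-0.17]], "rot": [[0,0,0],[0,0,0],[0,0,0],[0,0,0],[0,0,0],[0,0,0],[0,0,0],[0,0,0],[0,0,0],[0,0,0]], "claw": [-1,-1,-1,-1,-1,-1,-1,-1,-1,-1]}}

```text
t: 14.2
tcp_pos: [488.5, 208.4, 275.6]
tool_rot: [0.942, 0.334, -0.0, -0.005]
ft_force: [0.9, 0.2, -0.9]
opening: -0.0
```

Run:
```python
from h import *
import cv2
u0,v0,u1,v1=(270,130,390,250)
im=manip.camera("scene")[:,:,::-1]; cv2.imwrite(f"pics/scene6.png",im)
k=5
im=cv2.resize(im[v0:v1,u0:u1],(600,600),interpolation=cv2.INTER_CUBIC)
p=[563.1,115.6,-.896]
for q,c in((0,(0,255,0)),(.04,(255,255,0))):
    A,B=[tuple(int(z) for z in (proj("scene",P(p,handle(q,y)))-[u0,v0])*k) for y in(-85,85)]
    cv2.line(im,A,B,c,1)
cv2.imwrite("pics/s6.png",im)
s=manip.get_state();print(s['t'],s['tcp_pos'],s['ft_force'])
```

```text
14.25 [488.17345202 208.3303296  274.5094629 ] [ 0.20224308  0.37252425 -0.17132457]
```

View pics/s6.png

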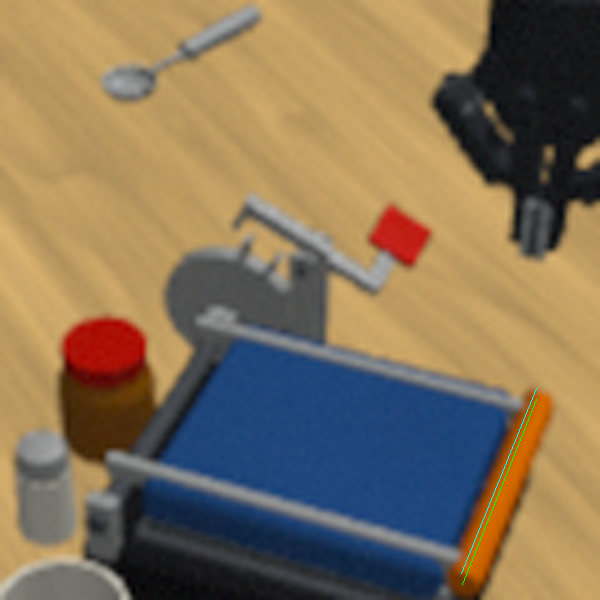

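View pics/scene6.png

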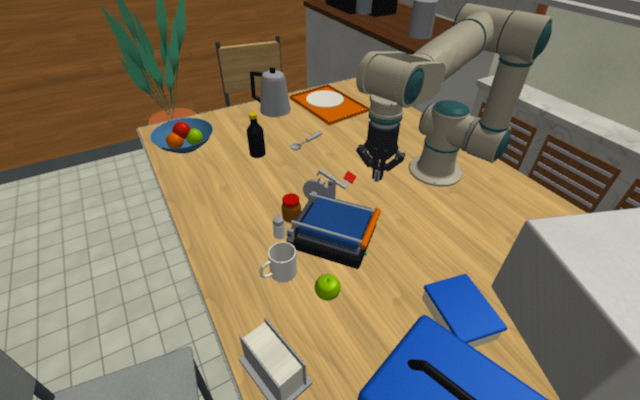

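```bash
python3 -c "
from cell import manip
print(manip.close_job())"
```

```text
the job is handed in; nothing more can be done
None
```

I pressed the red tab down to its stop and pushed the arm by its orange handle until the press was shut. I then backed off clear of everything and handed the job in at about 14.3 s. The hand-in gives no verdict, so success rests on the checks below.

- **Pawl:** the force rose from 10 N to 22 N with almost no further travel (fingertips at z = 136 mm). The pictures show the tip out of the teeth, and it stayed out until the end.
- **Arm:** the handle stopped with the fingertips at z = 105.7 mm, against 106 mm expected for fully down. The force there was 18.5 N, above the hinge's 4–9 N, so this is the solid stop. The last picture shows the lid flat on the base.
- **At hand-in:** the tool was 180 mm above the handle with no force on it. The bystanders visible in the last scene picture look unmoved; I judged that by eye and did not measure it.
- **What disagreed:**
  - My first fit of the press pose was wrong because of a sign error in the handle arc. I corrected it before moving.
  - After that, the tab and handle points fitted to about 1 pixel, but the base corners were still 2–4 pixels off, perhaps from rounded corners or my corner picks. I relied on the tab and handle only.
  - The final handle overlay was also 1–2 pixels off and could not tell 0 from 0.04 rad, so the "fully down" conclusion comes from the height and force readings.

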